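Find and press the release key of a carving panel holder

ROBOT

A 6-joint arm with a two-finger parallel gripper is mounted at the origin on the work surface. World frame = base frame: x ahead of the robot, y to its left, z up, the work surface at z = 0. Lengths are in m, angles in rad, forces in N, time in s.
With the tool pointing down it reaches from about 0.425 to 0.95 m from the base axis. Payload 3.5 kg.
Tool frame: the origin (TCP) lies on the centre line of the jaws, within the pads' length; the fingertips stand 14 mm ahead of it and the grasp point (between the pads) lies 5 mm behind it (ctrl.finger_overhang is the distance from the TCP to the fingertips, in m); z points along the fingers, y is the line along which they close (so a half turn about z gives the same grasp; the last joint's range is limited). The gripper opens to 85 mm and grips with 20 to 120 N. Pads are 22 mm wide; open, the fingers measure 114 mm over their backs; the gripper's body (76 mm by 85 mm) begins 54 mm behind the grasp point. The pads swing forward as they close: fully open they stand 13 mm farther back than shut.
Start: joints at [1.166, 0.286, 1.577, -0, 1.279, -0.15], TCP at [0.17, 0.653, 0.245] pointing down, gripper open.
Joint ranges: [-2.77, 2.77], [-0.9, 2.22], [0.21, 2.48], [-1.53, 4.67], [0.24, 2.81], [-2.84, 2.84]. Speed limits (rad/s): [2.79, 2.79, 3.14, 3.14, 3.14, 3.14].

INTERFACE

Orientations are given as a unit quaternion [x, y, z, w].
In Python, from plant import ctrl gives the robot as it stands.
- The arm moves only by the tool send_rows, never from a script. Its argument "moves" is text: rows parted by semicolons, each of 7 numbers parted by spaces: the turn, a rotation vector about the tool's x, y, z in units of 360 degrees (1.0 is 360 degrees), then the shift along the tool's x, y, z in units of 20 cm (1.0 is 20 cm), then the gripper's target within -1 to 1 (fully open at 1, half-way at 0, shut at -1). A call has 1 to 12 rows; each row is the pose to reach, as a shift and turn from the pose commanded when the call began, along the tool's axes at that moment, turning the shorter way round; what a row does not reach only later rows make up. A row lasts 1/8 s, in which the tool goes at most 62.5 mm and 10.7 degrees, less where a joint would pass 70% of its speed; a pose out of reach is approached as far as the arm can. A call with a number of a shift or a turn outside -1 to 1 is refused whole. A call with a gripper value outside its range is refused whole. The fingers move at their own pace and stop on an object; "newtons" is the grip in N (left out, the last holds). Time passes only in rows, so rows that repeat a pose let the fingers close. It gives the time, the measured TCP pose, the force, the opening and the grip force at its end, in the units of the state.
- ctrl.get_state(): the state, without advancing time (a new reading comes with each control period).
- ctrl.read_camera(name): name is "side" or "top"; returns a dict with "image" (420x560x3 uint8, red, green, blue), "fovy" (degrees; the focal length in pixels is half the picture's height over the tangent of half this angle, whatever the lens; pixels are square), "cx", "cy" (the principal point, pixels), "extrinsics" (4x4, takes a point from camera to world coordinates). Camera axes: x right, y up, looking along -z (the intrinsics and any distortion apply to the point x, -y, -z); pixel columns grow to the right and rows downward; lengths in m; the calibration is good to about 2 mm. A picture is of the moment at which its call begins. There is no depth.
- ctrl.sign_off(): hands the job in; it is judged then, once.
The state is a dict: "time": time; "qpos": joint angles; "dq": joint speeds; "joint_efforts": joint torques, N m; "eef_pos": TCP position; "tcp_rot": TCP orientation; "contact_force": force on the tool from outside, world axes, zero at the start; "wrist_torque": the same for the moment, N m; "opening": opening from 0.0 (shut) to 1.0 (fully open); "finger_force": force on a finger pad.
Only numpy, scipy, OpenCV 4.12 (cv2) and the standard library are available. Lean on these libraries where they do the work, as an engineer would, in place of code of your own. Each camera call takes 0.05 s, during which the arm holds its last target. There are 200 camera calls.

TASK

Free the clamped carving panel: with a shut fingertip, touch the top edge of the steel locking bar at its left end (left as seen from the robot), just beside the left wooden sleeve, and feel your way along the top of the bar to the right until you find the notch. Then press the key inside the notch all the way down without forcing anything, and finish while still holding it down. Do not pick up or shift the panel, the tools or anything else.

Things in the scene. Friction and masses are not known exactly. Their poses are not given: they have to be found in the camera images.
- holder: (all sizes in mm) panel holder fixed to the bench: plywood base 260 x 300 x 16, wooden fence on the far side (top 52 above the bench), level steel locking bar on the near side between two wooden guide sleeves (135 long, 30 wide, 72 high). Origin: centre of the underside; x from the bar towards the fence, y along the bar to the left, z up. The bar's middle line is at x = -105
- bar_left (a point): middle of the bar's 24 wide flat top where the bar comes out of the left (+y) sleeve, 70 above the bench; axes as the holder's. The rigid bar shows for 240 between the sleeves. The notch's centre is 85 to 210 to the right of this point, differently each time and not reported: feel or look for it. The notch is 48 long along the bar, cut across its full width, 36 deep
- bar_right (a point): the same point at the right (-y) sleeve, 240 from bar_left
- release_key (a joint): the spring steel key in the notch, 42 long x 22 wide, flat on top, its top 13 below the bar's top when up. Value: m pressed down, 0 up, 0.007 at its stop. It needs 2 N to start and about 6.5 N at the stop, and springs back when let go
- panel_center (a point): beech panel being carved, 170 x 240 x 20, lying loose on the holder's base between the bar and the far fence, its top 36 above the bench; this point is its centre
- gouge_center (a point): blue-handled carving gouge, about 190 long and 20 high, lying on the panel; the point is near its middle
- chisel_center (a point): wooden-handled chisel, about 190 long and 20 high, on the bench; the point is near its middle
- mallet_center (a point): wooden mallet lying on the bench, head 68 across and 100 long, handle 130; the point lies on its axis where the handle meets the head
- stone_center (a point): sharpening stone in a wooden tray, 75 x 200 x 34; its centre
- pot_center (a point): white ceramic pot, 76 across, 95 high; its centre
- blank_center (a point): wooden block, 60 x 90 x 45; its centre
- oil_center (a point): oil bottle, 60 across, 150 high; its centre

How it is judged:
On the way, in this order (a step that is already met when the one before it is completed fails the run):
1. a fingertip touches the top of the bar at its left end, within about 50 mm of the left sleeve (contact force between the fingers and holder above 0.3 N and x of the grasp point in the frame of bar_left between -0.025 and 0.025 m and value of joint release_key below 0.001 m and y of the grasp point in the frame of bar_left between -0.05 and 0.03 m), for 0.04 s.
2. the fingertip touches the bar farther to the right, with the key still up (contact force between the fingers and holder above 0.3 N and x of the grasp point in the frame of bar_left between -0.025 and 0.025 m and value of joint release_key below 0.001 m and y of the grasp point in the frame of bar_left below -0.052 m), for 0.02 s.
3. the key in the notch is pressed down (value of joint release_key above 0.0055 m and contact force between the fingers and holder above 2 N), for 0.2 s.
At the end, for the whole second after the job is handed in: The key is held at least 5.5 of its 7 mm down by the fingers (over 2 N) and the panel lies within 12 mm of where it was (all of step 3 and distance of panel_center from where it was at the start of the episode below 0.012 m); the arm keeps its last pose, push and grip.
It fails at once if the holder is forced (fingers push on it with over 60 N) (contact force between the fingers and holder above 60 N).
It fails at once if the panel or the gouge on it is lifted or shifted by more than 12 mm (distance of any of panel_center, gouge_center from where it was at the start of the episode above 0.012 m).
It fails at once if another thing on the bench is lifted or shifted by more than 15 mm (distance of any of chisel_center, mallet_center, stone_center, pot_center, blank_center, oil_center from where it was at the start of the episode above 0.015 m).
It also fails if it takes over 54 s, if anything falls off the work surface, if the arm or the gripper's body presses on something with over 40 N, if the wrist force passes 120 N, or if a joint passes its speed limit or range.

## Working session

There is one attempt and no reset: what is moved stays moved. The work goes in short steps, Python scripts to look and compute and a tool call to move; the robot and the scene stay as the last step left them, time stands still between calls to the robot, and variables do not carry over. Pictures are saved under pics/ and viewed, at most 10 in all, crops included, and the job is handed in when it is done.

Besides the shell and the picture viewer there is one more tool, called after "Call:" by a JSON object that holds its "api" and its "payload", one argument or row to a line. send_rows: Moves the arm, as the interface text tells. Its arguments: {"type":"object","properties":{"moves":{"type":"string"},"newtons":{"type":"number"}},"required":["moves"]}

```bash
mkdir -p pics; cat > h.py <<'E'
from plant import ctrl
import numpy as np, cv2
def cam(n,f=None):
    c=ctrl.read_camera(n)
    if f: cv2.imwrite('pics/'+f,cv2.cvtColor(c['image'],cv2.COLOR_RGB2BGR))
    return c
def plane(c,u,v,z):
    f=c['image'].shape[0]/2/np.tan(np.radians(c['fovy'])/2); E=np.array(c['extrinsics'])
    d=E[:3,:3]@np.array([(u-c['cx'])/f,-(v-c['cy'])/f,-1]); o=E[:3,3]
    return o+d*(z-o[2])/d[2]
E
python3 - <<'E'
from h import *
for n in('top','side'):
    c=cam(n,n+'0.png'); print(n,c.keys(),c['fovy'],c['cx'],c['cy'],np.round(c['extrinsics'],3).tolist())
s=ctrl.get_state(); print({k:np.round(v,3).tolist() for k,v in s.items()}, ctrl.finger_overhang)
E
```

```text
top dict_keys(['image', 'fovy', 'cx', 'cy', 'extrinsics']) 46.684016205425834 275.4594826570956 210.47966524415776 [[0.015, 0.98, -0.198, 0.179], [-1.0, 0.015, 0.001, 0.017], [0.004, 0.198, 0.98, 1.598], [0.0, 0.0, 0.0, 1.0]]
side dict_keys(['image', 'fovy', 'cx', 'cy', 'extrinsics']) 50.08674875960618 281.81835645847616 211.4448238056944 [[0.708, 0.473, -0.525, -0.146], [-0.706, 0.461, -0.538, -0.648], [-0.013, 0.751, 0.66, 0.855], [0.0, 0.0, 0.0, 1.0]]
{'time': 0.1, 'qpos': [1.166, 0.287, 1.578, 0.0, 1.279, -0.15], 'dq': [-0.003, -0.001, -0.004, 0.0, -0.001, -0.001], 'joint_efforts': [0.0, -40.729, -29.37, -0.0, 0.003, -0.0], 'eef_pos': [0.17, 0.653, 0.244], 'tcp_rot': [0.127, 0.992, -0.001, -0.0], 'contact_force': [0.179, 0.372, -0.145], 'wrist_torque': [-0.029, -0.029, 0.018], 'finger_force': 0.0, 'opening': 0.998} 0.014
```

View pics/top0.png

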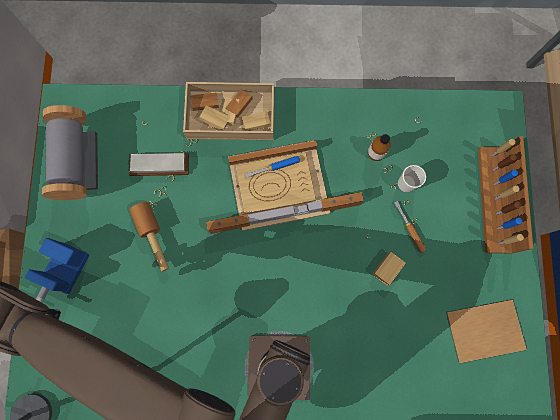

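View pics/side0.png

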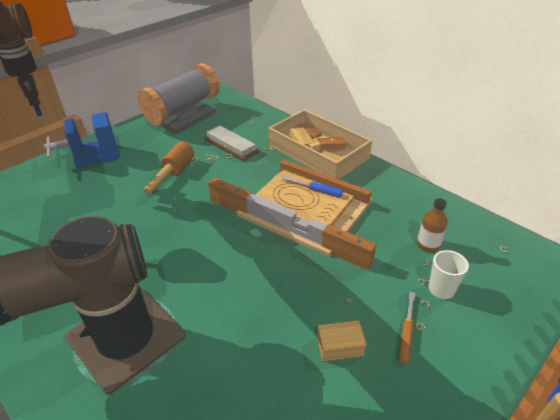

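The top view shows the holder around (280,190). The steel bar runs from about (246,216) on the left to (320,204), with the notch near (302,210). The side view shows the notch near (308,228). I'll take enlarged crops to get exact points.

```bash
python3 - <<'E'
import cv2,numpy as np
a=cv2.imread('pics/top0.png')[180:240,200:370]; b=cv2.imread('pics/side0.png')[170:275,200:385]
a=cv2.resize(a,None,fx=4,fy=4,interpolation=2); b=cv2.resize(b,None,fx=3,fy=3,interpolation=2)
w=max(a.shape[1],b.shape[1]); p=lambda i:cv2.copyMakeBorder(i,0,0,0,w-i.shape[1],0)
cv2.imwrite('pics/crop.png',np.vstack([p(a),p(b)]))
E
```

```text
(no output)
```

View pics/crop.png

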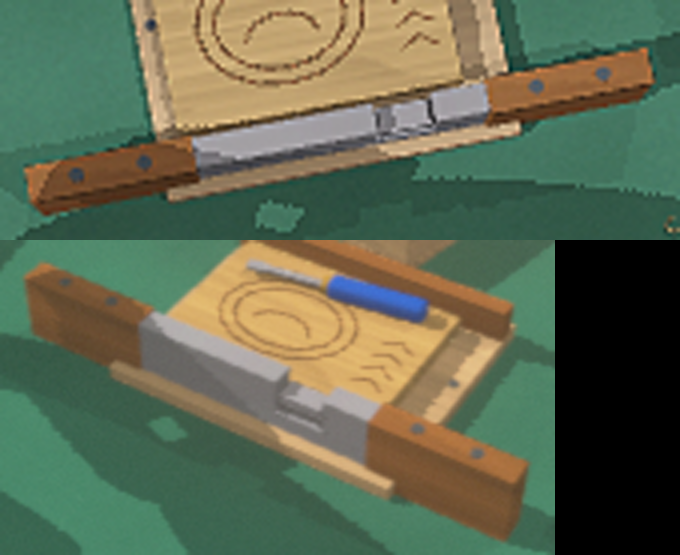

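```bash
python3 - <<'E'
from h import *
c=cam('top')
P=lambda x,y,z:plane(c,200+(x+.5)/4-.5,180+(y+.5)/4-.5,z)
S=[P(x,y,.072) for x,y in((77,176),(144,162.5),(537,87),(603,74))]
d=S[3]-S[0]; d=d[:2]/np.linalg.norm(d[:2]); print('dir',d,np.round(S,4).tolist())
L=P(192.5,153.6,.07);R=P(489,96,.07);print(L,R,np.linalg.norm(L-R))
for x in(375,379,435): 
    p=P(x,153.6-(x-192.5)*.194,.07);print(x,p,np.linalg.norm(p-L))
d2=cam('side')
Q=lambda x,y,z:plane(d2,200+(x+.5)/3-.5,170+(y-240+.5)/3-.5,z)
# side crop: bar near top edge corners
for n,x,y in(('Lfar',147,313),('Lnear',141,334),('notchL near',276,381),('notchL far',290,367),('notchR near',321,409),('notchR far',334,388),('Rnear',368,430),('Rfar',382,405)):
    print(n,Q(x,y,.07))
E
```

```text
dir [ 0.20876843 -0.9779651 ] [[0.4417, 0.1952, 0.072], [0.4534, 0.1423, 0.072], [0.5198, -0.1714, 0.072], [0.5313, -0.2246, 0.072]]
[0.46153656 0.10394625 0.07      ] [ 0.5122044  -0.13300519  0.07      ] 0.24230810301166938
375 [ 0.49260536 -0.0415353   0.07      ] 0.14876206311631388
379 [ 0.49328911 -0.044737    0.07      ] 0.15203596241598807
435 [ 0.50287425 -0.08962001  0.07      ] 0.19793105156151847
Lfar [0.46564974 0.11034733 0.07      ]
Lnear [0.4416658  0.09165432 0.07      ]
notchL near [ 0.48140062 -0.04053755  0.07      ]
notchL far [ 0.5032436  -0.03652593  0.07      ]
notchR near [ 0.48254701 -0.09272498  0.07      ]
notchR far [ 0.50991265 -0.08275924  0.07      ]
Rnear [ 0.49109801 -0.13820094  0.07      ]
Rfar [ 0.52249768 -0.12652786  0.07      ]
```

Call:
{"api": "send_rows", "payload": {
  "moves": "0 0 0.022 -0.27 -0.3 0 -1; 0 0 0.044 -0.54 -0.6 0 -1; 0 0 0.044 -0.54 -0.6 0 -1; 0 0 0.044 -0.54 -0.6 0 -1",
  "newtons": 40
}}

```text
time: 0.7
eef_pos: [0.2453, 0.5081, 0.2452]
tcp_rot: [0.264, 0.965, -0.0, -0.0]
contact_force: [0.3, -0.1, 0.3]
opening: 0.141
finger_force: 0.0
```

Call:
{"api": "send_rows", "payload": {
  "moves": "0 0 0.022 -0.34 -0.215 0 -1; 0 0 0.044 -0.684 -0.43 0 -1; 0 0 0.044 -0.684 -0.43 0 -1; 0 0 0.044 -0.684 -0.43 0 -1"
}}

```text
time: 1.2
eef_pos: [0.3195, 0.3657, 0.2455]
tcp_rot: [0.394, 0.919, 0.0, 0.0]
contact_force: [0.2, 0.0, 0.0]
opening: -0.001
finger_force: 0.0
```

Call:
{"api": "send_rows", "payload": {
  "moves": "0 0 0.022 -0.39 -0.114 0 -1; 0 0 0.044 -0.775 -0.227 0 -1; 0 0 0.044 -0.775 -0.227 0 -1; 0 0 0.044 -0.775 -0.227 0 -1"
}}

```text
time: 1.7
eef_pos: [0.394, 0.2228, 0.2456]
tcp_rot: [0.517, 0.856, 0.0, -0.0]
contact_force: [0.3, -1.0, -0.6]
opening: -0.003
finger_force: 0.0
```

Call:
{"api": "send_rows", "payload": {
  "moves": "0 0 0.022 -0.4 -0.003 0 -1; 0 0 0.044 -0.808 -0.007 0 -1; 0 0 0.044 -0.808 -0.007 0 -1; 0 0 0.044 -0.808 -0.007 0 -1; 0 0 0.044 -0.808 -0.007 0 -1"
}}

```text
time: 2.33
eef_pos: [0.4671, 0.0813, 0.2451]
tcp_rot: [0.628, 0.778, 0.0, -0.001]
contact_force: [-1.0, 0.7, 0.7]
opening: 0.004
finger_force: 0.0
```

Call:
{"api": "send_rows", "payload": {
  "moves": "0 0 0 0 0 0.3 -1; 0 0 0 0 0 0.6 -1; 0 0 0 0 0 0.67 -1; 0 0 0 0 0 0.67 -1; 0 0 0 0 0 0.67 -1"
}}

```text
time: 2.95
eef_pos: [0.4694, 0.0799, 0.1141]
tcp_rot: [0.629, 0.778, 0.002, 0.002]
contact_force: [0.2, -0.2, 0.7]
opening: -0.0
finger_force: 0.0
```

```bash
python3 - <<'E'
from h import *
a=cam('top')['image'][150:250,200:370]; b=cam('side')['image'][150:275,200:385]
a=cv2.resize(a,None,fx=3,fy=3,interpolation=2); b=cv2.resize(b,None,fx=2.3,fy=2.3,interpolation=2)
w=max(a.shape[1],b.shape[1]); p=lambda i:cv2.copyMakeBorder(i,0,0,0,w-i.shape[1],0)
cv2.imwrite('pics/crop2.png',np.vstack([p(a),p(b)])[:,:,::-1])
print(ctrl.get_state()['eef_pos'],ctrl.get_state()['contact_force'])
E
```

```text
[0.46929939 0.07964604 0.11398908] [ 0.38641085  0.01235197 -0.11646336]
```

View pics/crop2.png

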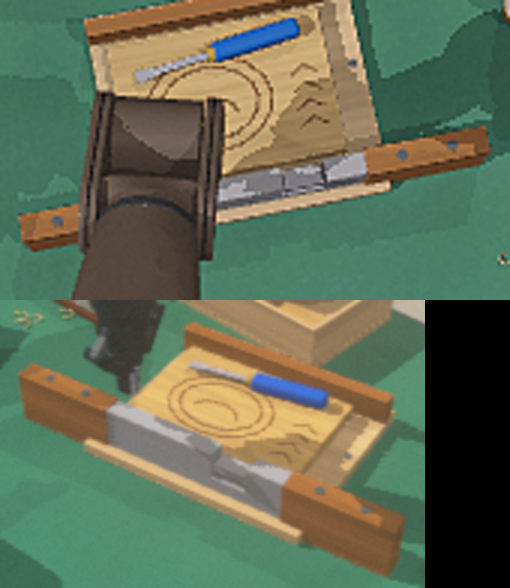

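The top view shows the wrist over the bar's left part. In the side view the shut fingertip is at about full-image pixel (256,189), above the left end of the bar. I'll check that against its known position.

```bash
python3 - <<'E'
from h import *
c=cam('side')
print(plane(c,255.6,189,.100), ctrl.get_state()['eef_pos'])
f=210/np.tan(np.radians(c['fovy'])/2);E=np.linalg.inv(c['extrinsics'])
for p in((.4693,.0796,.1),(.4693,.0796,.07)):
    q=E@np.array([*p,1]);print(c['cx']+f*q[0]/-q[2],c['cy']-f*q[1]/-q[2])
E
```

```text
[0.46965719 0.08395659 0.1       ] [0.46894888 0.07953005 0.11356896]
256.5919322055666 189.75942759879158
257.13491094691096 198.32795956368315
```

Call:
{"api": "send_rows", "payload": {
  "moves": "0 0 0 0 0 0.06 -1; 0 0 0 0 0 0.12 -1; 0 0 0 0 0 0.13 -1; 0 0 0 0 0 0.14 -1; 0 0 0 0 0 0.145 -1; 0 0 0 0 0 0.15 -1; 0 0 0 0 0 0.15 -1"
}}

```text
time: 3.98
eef_pos: [0.4663, 0.0795, 0.0839]
tcp_rot: [0.629, 0.778, -0.002, -0.002]
contact_force: [-12.3, -0.0, 21.6]
opening: 0.0
finger_force: 10.9
```

Call:
{"api": "send_rows", "payload": {
  "moves": "0 0 0 0 0 -0.007 -1; 0 0 0 0 0 -0.008 -1; 0 0 0 -0.05 0 -0.008 -1; 0 0 0 -0.1 0 -0.008 -1; 0 0 0 -0.15 0 -0.008 -1; 0 0 0 -0.2 0 -0.008 -1; 0 0 0 -0.25 0 -0.008 -1; 0 0 0 -0.25 0 -0.008 -1"
}}

```text
time: 4.97
eef_pos: [0.4791, 0.0303, 0.0841]
tcp_rot: [0.629, 0.777, 0.001, 0.001]
contact_force: [0.4, -0.5, 4.6]
opening: 0.001
finger_force: 2.6
```

Call:
{"api": "send_rows", "payload": {
  "moves": "0 0 0 -0.05 -0.003 0.002 -1; 0 0 0 -0.1 -0.005 0.002 -1; 0 0 0 -0.15 -0.005 0.002 -1; 0 0 0 -0.2 -0.005 0.002 -1; 0 0 0 -0.25 -0.005 0.002 -1; 0 0 0 -0.3 -0.005 0.002 -1; 0 0 0 -0.325 -0.005 0.002 -1; 0 0 0 -0.325 -0.005 0.002 -1"
}}

```text
time: 5.98
eef_pos: [0.4916, -0.0326, 0.084]
tcp_rot: [0.63, 0.777, 0.001, 0.0]
contact_force: [-2.0, 3.8, 7.6]
opening: 0.0
finger_force: 4.1
```

Still on the bar, at about 139 mm from bar_left. I'll keep feeling to the right in small steps.

Call:
{"api": "send_rows", "payload": {
  "moves": "0 0 0 -0.025 0 0 -1; 0 0 0 -0.05 0 0 -1; 0 0 0 -0.05 0 0 -1"
}}

```text
time: 6.35
eef_pos: [0.4935, -0.0421, 0.0839]
tcp_rot: [0.63, 0.777, 0.001, -0.0]
contact_force: [-0.7, 5.4, 8.3]
opening: -0.001
finger_force: 4.1
```

Call:
{"api": "send_rows", "payload": {
  "moves": "0 0 0 -0.025 0 0 -1; 0 0 0 -0.05 0 0 -1; 0 0 0 -0.05 0 0 -1"
}}

```text
time: 6.72
eef_pos: [0.4944, -0.0531, 0.0821]
tcp_rot: [0.629, 0.777, -0.0, -0.0]
contact_force: [0.4, -0.1, 1.3]
opening: 0.001
finger_force: 0.0
```

Call:
{"api": "send_rows", "payload": {
  "moves": "0 0 0 -0.02 0 0 -1; 0 0 0 -0.04 0 0 -1; 0 0 0 -0.04 0 0 -1"
}}

```text
time: 7.1
eef_pos: [0.4963, -0.0609, 0.0824]
tcp_rot: [0.629, 0.777, -0.0, -0.0]
contact_force: [-0.4, 0.2, 0.4]
opening: -0.002
finger_force: 0.0
```

It dropped in just past y = -0.045, which matches the notch seen in the pictures. Now I'll centre over the key and press down.

Call:
{"api": "send_rows", "payload": {
  "moves": "0 0 0 -0.02 0.002 0 -1; 0 0 0 -0.025 0.003 0.02 -1; 0 0 0 -0.025 0.003 0.04 -1; 0 0 0 -0.025 0.003 0.055 -1; 0 0 0 -0.025 0.003 0.065 -1; 0 0 0 -0.025 0.003 0.075 -1; 0 0 0 -0.025 0.003 0.083 -1; 0 0 0 -0.025 0.003 0.088 -1; 0 0 0 -0.025 0.003 0.088 -1"
}}

```text
time: 8.22
eef_pos: [0.4977, -0.0652, 0.0651]
tcp_rot: [0.629, 0.777, -0.0, -0.0]
contact_force: [-4.2, 1.5, 5.1]
opening: 0.0
finger_force: 2.7
```

Call:
{"api": "send_rows", "payload": {
  "moves": "0 0 0 0 0 0.004 -1; 0 0 0 0 0 0.008 -1; 0 0 0 0 0 0.012 -1; 0 0 0 0 0 0.012 -1; 0 0 0 0 0 0.012 -1; 0 0 0 0 0 0.012 -1"
}}

```text
time: 8.98
eef_pos: [0.4978, -0.0652, 0.0639]
tcp_rot: [0.629, 0.777, -0.0, -0.001]
contact_force: [-5.3, 1.9, 13.0]
opening: 0.002
finger_force: 6.2
```

The tool height is 0.0639 m (0.064 expected at the stop). The push is 13 N, well above the 6.5 N spring force, so the key is on its stop.

```bash
python3 -c "
from plant import ctrl
s=ctrl.get_state();print(s['eef_pos'],s['contact_force']);print(ctrl.sign_off())"
```

```text
[ 0.49776657 -0.06520407  0.06393565] [-5.303026    1.87997602 12.96813479]
the job is handed in; nothing more can be done
None
```

I felt along the bar from its left end, found the notch about 170 mm along, and pressed the key to its stop; I handed the job in at about 9 s still holding it down with about 13 N, but the hand-in gave no verdict.

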